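# Hold the dipstick cap at half turn on a hydraulic tank

### The arm

A 6-joint arm with a two-finger parallel gripper is mounted at the origin on the work surface. World frame = base frame: x ahead of the robot, y to its left, z up, the work surface at z = 0. Lengths are in mm, angles in rad, forces in N, time in s.
With the tool pointing down it reaches from about 275 to 750 mm from the base axis. Payload 10.2 kg.
Tool frame: the origin (TCP) lies midway between the tips of the shut fingers; the grasp point (between the pads) lies 19 mm behind it; z points along the fingers, x is the direction in which the jaws open and shut, and the axes are right-handed (so a half turn about z gives the same grasp; the last joint's range is limited). The gripper opens to 85 mm and grips with 20 to 120 N. Pads are 22 mm wide; open, the fingers measure 114 mm over their backs; the gripper's body (76 mm by 85 mm) begins 54 mm behind the grasp point. The pads swing forward as they close: fully open they stand 13 mm farther back than shut.
Start: joints at [-1.476, 0.313, 1.498, -0, 1.331, -0.223], TCP at [164.038, -498.721, 231.294] pointing down, gripper open.
Joint ranges: [-2.94, 2.94], [-0.97, 2.17], [0.19, 2.56], [-1.23, 4.37], [0.02, 3.11], [-2.88, 2.88]. Speed limits (rad/s): [2.39, 2.39, 3.01, 3.14, 3.14, 3.14].

### API

Orientations are given as a rotation vector (axis times angle).
In Python, from station import arm gives the robot as it stands. The module is installed in compiled form; this text tells all that it offers.
- The arm moves only by the tool step_arm, never from a script. Its arguments are lists of equal length, an entry for each row: "slide": the shift along the tool's x, y, z in m, a list of three; "rotation": the turn, a rotation vector about the tool's x, y, z in rad, a list of three. A call has 1 to 12 rows; each row shifts and turns the commanded pose from where the row before left it, along the tool's axes as they then stand; what a row does not reach is not made up. A row lasts 1/10 s, in which the tool goes at most 50 mm and 8.59 degrees, less where a joint would pass 70% of its speed; a pose out of reach is approached as far as the arm can. A call is refused whole if a number of a shift passes 0.05 or a number of a turn 0.15, either way. A call with a gripper value outside its range is refused whole. "gripper" is the closure, from -1 (fully open) to 1 (shut), set as the call begins (left out, the last holds). The fingers move at their own pace and stop on an object; "newtons" is the grip in N (left out, the last holds). Time passes only in rows, so rows that do not move let the fingers close. It gives the time, the measured TCP pose, the force and the opening at its end, in the units of the state.
- arm.sense(): the state, without advancing time (a new reading comes with each control period).
- arm.read_camera(name): name is "scene" or "top" or "wrist"; returns a dict with "color" (384x512x3 uint8, blue, green, red), "range_z" (384x512 float32, mm along the optical axis (not along the pixel's ray), 0 where there is no reading), "fx", "fy", "cx", "cy" (pixels), "rvec" (rotation vector, rad) and "tvec" (3), from world to camera coordinates, as OpenCV has them. Camera axes: x right, y down, z forward; pixel columns grow to the right and rows downward; lengths in mm; the calibration is good to about 2 mm. A picture is of the moment at which its call begins.
- arm.close_job(): hands the job in, once; it reports no verdict.
Trained networks look in a picture, given as the dict that the camera call returned (one of the last four; its "shot" number tells which), for a name from the list of things; names that differ only in an ending like _2 or _b are one class to them, and where a whole thing is asked for, a point or a joint stands for the part that bears it (a point fixed in the world has none). Each returns a list of dicts, best first, with "confidence" (0 to 1); they miss things now and then, are a little off and sometimes report something else, mostly with a low value. They report only what shows in the picture. A call takes as long as a camera call.
- arm.look_for(picture, query): "location" ([row, column] in pixels, amid what is visible of it).
- arm.regions_of(picture, query): "pixels" (384x512 bool, what is visible of it) and "location" ([row, column] in pixels, amid what is visible of it).
The state is a dict: "time_s": time; "joint_pos": joint angles; "dq": joint speeds; "tau": joint torques, N m; "tcp_pos": TCP position; "tool_rot": TCP orientation; "ft_force": force on the tool from outside, world axes, zero at the start; "ft_torque": the same for the moment, N m; "finger_gap": finger opening in mm.
Only numpy, scipy, OpenCV 4.12 (cv2) and the standard library are available. Lean on these libraries where they do the work, as an engineer would, in place of code of your own. Each camera call takes 0.05 s, during which the arm holds its last target. There are 200 camera calls.

### The job

The dipstick cap of the hydraulic tank is standing in the upright drip cup. Pull it out, push it down into the tank's filler neck with its lugs through the entry slots until it sits flat on the rim, and turn it clockwise to the half-turn mark, half way to the lock, so that the tank can vent: never let it reach the lock. Finish still gripping the cap, holding it down there, and leave the other things on the bench where they are.

Things in the scene. Friction and masses are not known exactly. Their poses are not given: they have to be found in the camera images.
- cap: Loose black cap with a dipstick, about 0.18 kg. Origin: centre of the underside of its round disc (68 diameter, z 0 to 8), the face that sits on a rim; z up. Below it a plug 30 diameter to z -24, with two lugs on the +x and -x sides reaching 21.5 from the axis, 7 wide, z -15 to -9. It is the same after half a revolution. Its yaw in the cup is random.
- bar (a point): Centre of the cap's grip bar, 27 above the cap's origin: a straight upright bar on the disc, along the cap's x axis, 60 long, 12 thick (along y), from z 8 to 38 of the cap. Take it across its thickness.
- stick_tip (a point): Lower end of the dipstick (8 diameter), on the cap's axis 110 below the cap's origin.
- cup: Upright steel drip cup screwed to the bench: 58 outside, 49 inside diameter, rim 125 above the bench, foot plate 75 square. Origin: centre of its underside. The cap starts with its disc resting on the rim, stick and lugs hanging freely inside. It stands to the left or the right of the tank.
- tank: Fixed hydraulic tank 180 (x) x 200 (y), top 115 above the bench. Origin: centre of its underside. The neck stands on it at x -25, y -30. On top also lie a motor along x at y 64 (47 diameter, top 52 above the tank's top) and a valve block 30 high (brass fittings to 46) at x 60, y -50.
- neck: Aluminium filler neck on the tank. Origin: centre of its rim mouth, 145 above the bench; z up. Outside 60, bore 48, open below. A flange at the mouth (6 thick) narrows it to 35 diameter but for two entry slots 14 wide on its +x and -x sides, marked outside by round pips. Cap enters with its x axis along this x axis, either way round (0.18 rad play), until the origins meet.
- half_mark: Half-turn mark: two long thin fins, 4 thick, reaching 52 from the neck's axis on opposite sides. Origin as the neck; its x axis runs along the fins, 50 degrees (0.873 rad) clockwise from above of the neck's x axis. At half turn the cap's bar lies along it. Under the flange the lugs have 3 mm vertical play and turn freely, clockwise only.
- lock_mark: Lock: two wide blocks, 13 wide, reaching 43 from the neck's axis on opposite sides. Origin as the neck; its x axis is 100 degrees (1.745 rad) clockwise from above of the neck's x axis. A cap turned to it is locked, at its stop. From about 62 degrees of turn the lugs climb a 1.5 mm ridge and drop behind it at about 97 degrees: the click.
- oil_bottle: Loose bystander: upright bottle, 76 diameter, 200 high, at the back. Origin under its centre.
- carton: Loose bystander: carton 90 x 130 x 70 high, at the back. Origin under its centre.
- pipe_stub: Loose bystander: upright pipe offcut, 60 diameter, 90 high, between and behind the cup and the tank. Origin under its centre.
- pipe_clamp: Loose bystander: steel ring, 64 diameter, 22 high, lying near the robot. Origin under its centre.
- wrench: Loose bystander: wrench lying flat on the right.
- grease_tin: Loose bystander: tin 70 diameter, 60 high, on the left. Origin under its centre.
- gasket_box: Loose bystander: flat box 70 x 100 x 25 high, on the left near the robot. Origin under its centre.

How it is judged (in metres and radians):
On the way, in this order (a step that is already met when the one before it is completed fails the run):
1. the dipstick cap is pulled right out of the cup, in the gripper (z of stick_tip in the frame of cup above 0.127 m and contact force between the fingers and cap above 1 N), for 0.1 s.
2. the cap is down on the neck with its lugs through the entry slots (horizontal distance between cap and neck below 0.005 m and angle between cap's own z axis and vertical below 0.07 rad and z of cap in the frame of neck below 0.003 m and angle between the x axis of cap and the x axis of neck, either way round below 0.3 rad), for 0.1 s.
At the end, for the whole second after the job is handed in: The cap sits on the neck's rim (its origin within 2.5 mm of rim height and 5 mm of the neck's axis, upright within 0.07 rad), turned to the half-turn mark within 0.24 rad, at rest, and the fingers still grip it (more than 3 N) (horizontal distance between cap and neck below 0.005 m and angle between cap's own z axis and vertical below 0.07 rad and z of cap in the frame of neck between -0.004 and 0.0025 m and angle between the x axis of cap and the x axis of half_mark, either way round below 0.24 rad and contact force between the fingers and cap above 3 N and linear speed of cap below 0.02 m/s and angular speed of cap below 0.1 rad/s); the arm keeps its last pose, push and grip.
It fails at once if the cap in the neck was turned on to the lock (within 0.4 rad of the lock mark) (horizontal distance between cap and neck below 0.006 m and z of cap in the frame of neck below 0.006 m and angle between the x axis of cap and the x axis of lock_mark, either way round below 0.4 rad).
It fails at once if a bystander was moved more than 30 mm (distance of any of oil_bottle, carton, pipe_stub, pipe_clamp, wrench, grease_tin, gasket_box from where it was at the start of the episode above 0.03 m).
It also fails if it takes over 48 s, if anything falls off the work surface, if the arm or the gripper's body presses on something with over 40 N, if the wrist force passes 120 N, or if a joint passes its speed limit or range.

## Working session

There is one attempt and no reset: what is moved stays moved. The work goes in short steps, Python scripts to look and compute and a tool call to move; the robot and the scene stay as the last step left them, time stands still between calls to the robot, and variables do not carry over. Pictures are saved under pics/ and viewed, about 8 in all and at most 12, crops included, and the job is handed in when it is done.

Besides the shell and the picture viewer there is one more tool, called after "Request:" by a JSON object that holds its "fn" and its "kwargs", one argument or row to a line. step_arm: Moves the arm, as the interface text tells. Its arguments: {"type":"object","properties":{"slide":{"type":"array"},"rotation":{"type":"array"},"gripper":{"type":"number"},"newtons":{"type":"number"}},"required":["slide","rotation"]}

```bash
mkdir -p pics; cat > h.py <<'E'
import numpy as np, cv2
from scipy.spatial.transform import Rotation as Rn
from station import arm
np.set_printoptions(precision=3,suppress=True)
def cloud(p):
    z=p["range_z"].astype(float);v,u=np.mgrid[:z.shape[0],:z.shape[1]]
    c=np.stack([(u-p["cx"])/p["fx"]*z,(v-p["cy"])/p["fy"]*z,z],-1)
    R=Rn.from_rotvec(np.ravel(p["rvec"])).as_matrix()
    w=(c-np.ravel(p["tvec"]))@R
    w[z<=0]=np.nan
    return w
def state():
    s=arm.sense();print({k:np.round(s[k],3) for k in("time_s","tcp_pos","tool_rot","joint_pos","ft_force","finger_gap")})
    print(Rn.from_rotvec(s["tool_rot"]).as_matrix());return s
E
python3 - <<'E'
from h import *
state()
for n in("scene","top"):
    p=arm.read_camera(n);w=cloud(p);cv2.imwrite(f"pics/{n}0.png",p["color"])
    for q in("cap","bar","cup","tank","neck","half_mark","lock_mark","pipe_stub","oil_bottle"):
        for r in arm.regions_of(p,q)[:2]:
            P=w[r["pixels"]];P=P[~np.isnan(P[:,0])]
            if len(P): print(n,q,round(r["confidence"],2),np.round(r["location"]),len(P),np.median(P,0),P.max(0))
np.savez
E
```

```text
{'time_s': np.float64(0.0), 'tcp_pos': array([ 164.021, -498.438,  230.692]), 'tool_rot': array([-2.544,  1.841,  0.001]), 'joint_pos': array([-1.476,  0.314,  1.498,  0.   ,  1.331, -0.223]), 'ft_force': array([ 0.911, -0.216, -0.192]), 'finger_gap': np.float64(85.147)}
[[ 0.312 -0.95  -0.   ]
 [-0.95  -0.312  0.001]
 [-0.001 -0.    -1.   ]]
scene cap 0.8 [188. 334.] 366 [537.218 219.637 134.56 ] [563.107 292.588 166.302]
scene bar 0.74 [187. 334.] 339 [538.66  219.171 134.698] [563.107 269.356 166.302]
scene cup 0.69 [182. 178.] 390 [ 484.09  -226.283  137.734] [ 556.076 -197.317  162.268]
scene cup 0.57 [214. 325.] 685 [551.864 213.561  46.307] [572.409 264.519 123.685]
scene tank 0.59 [201. 192.] 4757 [ 562.02  -187.741  114.358] [607.774 -79.652 170.049]
scene neck 0.87 [181. 178.] 286 [ 486.95  -227.301  138.045] [ 514.635 -199.71   148.745]
scene half_mark 0.37 [185. 334.] 365 [537.238 219.45  134.566] [563.107 300.356 166.302]
scene pipe_stub 0.57 [236. 254.] 658 [658.852  -5.695  58.854] [671.7    23.357  94.047]
scene oil_bottle 0.76 [272. 306.] 1586 [811.925 104.116 119.965] [828.428 172.755 203.572]
top cap 0.56 [205. 196.] 353 [523.609 218.786 134.065] [588.418 278.274 169.065]
top bar 0.52 [202. 195.] 343 [523.165 218.786 134.206] [559.43  253.309 169.065]
top tank 0.7 [220. 320.] 3699 [ 481.577 -189.835  115.417] [592.878 -78.976 174.037]
top neck 0.54 [226. 342.] 205 [ 469.938 -231.95   142.966] [ 511.576 -198.091  151.781]
top pipe_stub 0.64 [183. 265.] 205 [628.148  -3.449  53.405] [668.117  21.635  93.858]
top oil_bottle 0.64 [133. 233.] 613 [767.665 105.697 130.374] [845.767 159.989 205.945]
```

```bash
python3 - <<'E'
from h import *
a=cv2.imread("pics/top0.png");b=cv2.imread("pics/scene0.png")
c=[cv2.resize(a[150:280,140:400],(780,390)),]
cv2.imwrite("pics/v1.png",np.vstack([c[0],cv2.resize(b,(280,210))[:, :].repeat(1,0) if 0 else np.zeros((0,780,3),np.uint8)]))
p=arm.read_camera("top");w=cloud(p)
for n,c,lo,hi in(("bar",(535,219),152,175),("disc",(535,219),125,140),("neckregion",(478,-230),140,149)):
    m=(np.hypot(w[...,0]-c[0],w[...,1]-c[1])<55)&(w[...,2]>lo)&(w[...,2]<hi)
    P=w[m];d=P[:,:2]-P[:,:2].mean(0);u,s,v=np.linalg.svd(d,full_matrices=False)
    print(n,len(P),P.mean(0),P.min(0),P.max(0),"axis",np.arctan2(v[0,1],v[0,0]),s/np.sqrt(len(P)))
E
```

```text
bar 84 [525.327 220.071 161.803] [498.658 199.243 152.999] [552.563 240.073 170.017] axis 2.5208768732625604 [17.573  3.787]
disc 241 [523.469 219.066 132.682] [492.896 188.166 126.115] [560.342 253.338 139.93 ] axis 0.935510248571551 [19.618 16.463]
neckregion 159 [ 470.293 -228.431  144.087] [ 424.826 -263.742  140.04 ] [ 520.406 -192.918  148.994] axis 2.269245704577682 [20.318 18.182]
```

View pics/v1.png

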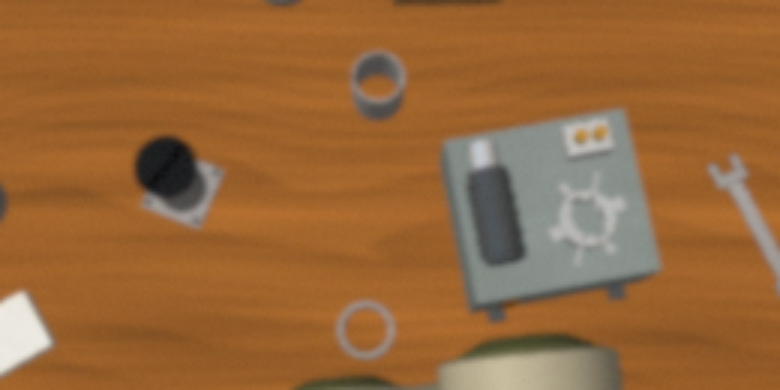

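View pics/scene0.png

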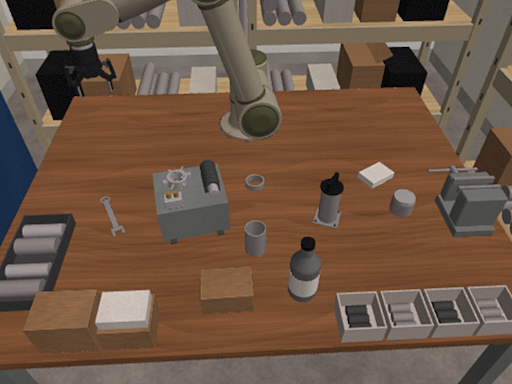

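The top view shows the cap on its cup at crop (165,168). The neck is at (587,218), with its fins running roughly (597,178)–(577,262) and its lock blocks at (555,234) and (620,205). The scene view agrees: cap at (334,188), neck at (178,180). I'm moving above the cap.

Request:
{"fn": "step_arm", "kwargs": {
  "slide": [
    [-0.0315,-0.0317,-0.0055],
    [-0.0315,-0.0317,-0.0055],
    [-0.0315,-0.0317,-0.0055],
    [-0.0315,-0.0317,-0.0055],
    [-0.0315,-0.0317,-0.0055],
    [-0.0315,-0.0317,-0.0055],
    [-0.0315,-0.0317,-0.0055],
    [-0.0315,-0.0317,-0.0055],
    [-0.0315,-0.0317,-0.0055],
    [-0.0315,-0.0317,-0.0055],
    [-0.0315,-0.0317,-0.0055],
    [-0.0315,-0.0317,-0.0055]
  ],
  "rotation": [
    [0,0,0],
    [0,0,0],
    [0,0,0],
    [0,0,0],
    [0,0,0],
    [0,0,0],
    [0,0,0],
    [0,0,0],
    [0,0,0],
    [0,0,0],
    [0,0,0],
    [0,0,0]
  ],
  "gripper": -1
}}

```text
time_s: 2.25
tcp_pos: [407.7, -18.9, 297.8]
tool_rot: [-2.545, 1.842, -0.001]
ft_force: [0.2, -1.3, -0.4]
finger_gap: 85.3
```

Request:
{"fn": "step_arm", "kwargs": {
  "slide": [
    [-0.0315,-0.0317,-0.0055],
    [-0.0315,-0.0317,-0.0055],
    [-0.0315,-0.0317,-0.0055],
    [-0.0315,-0.0317,-0.0055],
    [-0.0315,-0.0317,-0.0055],
    [-0.0315,-0.0317,-0.0055],
    [0,0,0],
    [0,0,0],
    [0,0,0],
    [0,0,0],
    [0,0,0],
    [0,0,0]
  ],
  "rotation": [
    [0,0,0],
    [0,0,0],
    [0,0,0],
    [0,0,0],
    [0,0,0],
    [0,0,0],
    [0,0,-0.145],
    [0,0,-0.145],
    [0,0,-0.145],
    [0,0,-0.145],
    [0,0,-0.145],
    [0,0,-0.145]
  ]
}}

```text
time_s: 3.45
tcp_pos: [528.9, 218.2, 330.3]
tool_rot: [3.086, -0.589, -0.0]
ft_force: [-0.1, 0.7, 1.4]
finger_gap: 85.2
```

Request:
{"fn": "step_arm", "kwargs": {
  "slide": [
    [0,0,0],
    [0,0,0],
    [0,0,0],
    [0,0,0],
    [0,0,0],
    [0,0,0],
    [0,0,0],
    [0,0,0],
    [0,0,0],
    [0,0,0],
    [0,0,0]
  ],
  "rotation": [
    [0,0,-0.145],
    [0,0,-0.145],
    [0,0,-0.145],
    [0,0,-0.145],
    [0,0,-0.145],
    [0,0,-0.145],
    [0,0,-0.145],
    [0,0,-0.145],
    [0,0,-0.145],
    [0,0,0],
    [0,0,0]
  ]
}}

```text
time_s: 4.55
tcp_pos: [528.9, 218.2, 330.3]
tool_rot: [2.816, 1.392, -0.0]
ft_force: [0.8, -0.4, -0.3]
finger_gap: 85.2
```

```bash
cat >> h.py <<'E'
def pca(w,c,r,lo,hi,n=""):
    m=(np.hypot(w[...,0]-c[0],w[...,1]-c[1])<r)&(w[...,2]>lo)&(w[...,2]<hi)
    P=w[m];(ctr,sz,ang)=cv2.minAreaRect(P[:,:2].astype(np.float32))
    v=np.linalg.svd(P[:,:2]-P[:,:2].mean(0),full_matrices=False)[2]
    print(n,len(P),"mean",P.mean(0),"zmax",P[:,2].max(),"rect",np.round(ctr,1),np.round(sz,1),ang,"axis",np.arctan(v[0,1]/v[0,0]))
E
python3 - <<'E'
from h import *
state();p=arm.read_camera("wrist");w=cloud(p);cv2.imwrite("pics/w1.png",p["color"])
pca(w,(530,219),50,155,175,"bar");pca(w,(530,219),50,125,140,"disc")
E
```

```text
{'time_s': np.float64(4.55), 'tcp_pos': array([528.903, 218.163, 330.282]), 'tool_rot': array([ 2.816,  1.392, -0.   ]), 'joint_pos': array([ 0.187,  0.377,  1.156, -0.   ,  1.609, -0.732]), 'ft_force': array([ 0.825, -0.378, -0.334]), 'finger_gap': np.float64(85.157)}
[[ 0.607  0.794 -0.   ]
 [ 0.794 -0.607 -0.   ]
 [-0.    -0.    -1.   ]]
bar 652 mean [524.608 222.198 162.218] zmax 165.0333250646239 rect [525.5 221.6] [12.  59.6] 54.02892303466797 axis -0.6285158725734433
disc 2118 mean [524.07  222.648 132.367] zmax 138.04413030417714 rect [525.1 222. ] [66.  65.7] 52.66880416870117 axis 0.9319989842230705
```

View pics/w1.png

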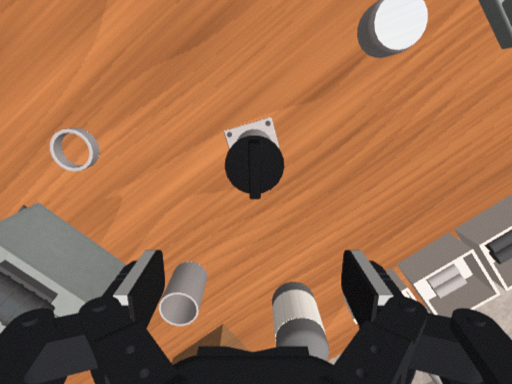

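The wrist view shows the cap centred at (255,163) with its bar vertical in the image, so the jaws are nearly square to it. I'm descending and gripping.

Request:
{"fn": "step_arm", "kwargs": {
  "slide": [
    [0.0007,-0.005,0],
    [0,0,0.04],
    [0,0,0.04],
    [0,0,0.04],
    [0,0,0.04],
    [0,0,0.0165],
    [0,0,0.0165],
    [0,0,0],
    [0,0,0]
  ],
  "rotation": [
    [0,0,-0.025],
    [0,0,0],
    [0,0,0],
    [0,0,0],
    [0,0,0],
    [0,0,0],
    [0,0,0],
    [0,0,0],
    [0,0,0]
  ]
}}

```text
time_s: 5.5
tcp_pos: [525.4, 222.0, 137.9]
tool_rot: [2.796, 1.432, 0.001]
ft_force: [0.8, -0.2, -0.3]
finger_gap: 85.5
```

Request:
{"fn": "step_arm", "kwargs": {
  "slide": [
    [0,0,0],
    [0,0,0],
    [0,0,0],
    [0,0,0],
    [0,0,0],
    [0,0,0],
    [0,0,0],
    [0,0,0],
    [0,0,0],
    [0,0,0]
  ],
  "rotation": [
    [0,0,0],
    [0,0,0],
    [0,0,0],
    [0,0,0],
    [0,0,0],
    [0,0,0],
    [0,0,0],
    [0,0,0],
    [0,0,0],
    [0,0,0]
  ],
  "gripper": 1,
  "newtons": 60
}}

```text
time_s: 6.5
tcp_pos: [525.5, 221.8, 137.6]
tool_rot: [2.796, 1.432, 0.001]
ft_force: [-0.5, -0.8, 5.7]
finger_gap: 11.0
```

Request:
{"fn": "step_arm", "kwargs": {
  "slide": [
    [0,0,-0.01],
    [0,0,-0.025],
    [0,0,-0.03],
    [0,0,-0.03],
    [0,0,-0.03],
    [0,0,-0.03],
    [0,0,-0.025],
    [0,0,-0.01],
    [0,0,0],
    [0,0,0]
  ],
  "rotation": [
    [0,0,0],
    [0,0,0],
    [0,0,0],
    [0,0,0],
    [0,0,0],
    [0,0,0],
    [0,0,0],
    [0,0,0],
    [0,0,0],
    [0,0,0]
  ]
}}

```text
time_s: 7.5
tcp_pos: [525.0, 221.7, 325.8]
tool_rot: [-2.795, -1.432, 0.004]
ft_force: [-0.5, 0.6, -2.1]
finger_gap: 10.8
```

Request:
{"fn": "step_arm", "kwargs": {
  "slide": [
    [-0.0376,0.0172,0],
    [-0.0376,0.0172,0],
    [-0.0376,0.0172,0],
    [-0.0376,0.0172,0],
    [-0.0376,0.0172,0],
    [-0.0376,0.0172,0],
    [-0.0376,0.0172,0],
    [-0.0376,0.0172,0],
    [-0.0376,0.0172,0],
    [-0.0376,0.0172,0],
    [-0.0376,0.0172,0],
    [-0.0376,0.0172,0]
  ],
  "rotation": [
    [0,0,0],
    [0,0,0],
    [0,0,0],
    [0,0,0],
    [0,0,0],
    [0,0,0],
    [0,0,0],
    [0,0,0],
    [0,0,0],
    [0,0,0],
    [0,0,0],
    [0,0,0]
  ]
}}

```text
time_s: 8.7
tcp_pos: [428.4, -266.3, 325.8]
tool_rot: [-2.794, -1.431, 0.001]
ft_force: [0.4, 0.0, -1.1]
finger_gap: 10.8
```

Request:
{"fn": "step_arm", "kwargs": {
  "slide": [
    [0,0,0],
    [0,0,0],
    [0,0,0],
    [0,0,0],
    [0,0,0],
    [0,0,0],
    [0,0,0],
    [0,0,0],
    [0,0,0],
    [0,0,0],
    [0,0,0],
    [0,0,0]
  ],
  "rotation": [
    [0,0,0.144],
    [0,0,0.144],
    [0,0,0.144],
    [0,0,0.144],
    [0,0,0.144],
    [0,0,0.144],
    [0,0,0.144],
    [0,0,0.144],
    [0,0,0.144],
    [0,0,0.144],
    [0,0,0.144],
    [0,0,0.144]
  ]
}}

```text
time_s: 9.9
tcp_pos: [429.0, -264.7, 325.6]
tool_rot: [-2.9, 1.204, 0.004]
ft_force: [-0.6, -0.0, -0.4]
finger_gap: 11.1
```

Request:
{"fn": "step_arm", "kwargs": {
  "slide": [
    [0,0,0],
    [0,0,0],
    [0,0,0]
  ],
  "rotation": [
    [0,0,0.142],
    [0,0,0],
    [0,0,0]
  ]
}}

```text
time_s: 10.2
tcp_pos: [429.1, -264.8, 326.3]
tool_rot: [-2.815, 1.393, 0.003]
ft_force: [-0.7, -0.0, -1.5]
finger_gap: 10.5
```

```bash
python3 - <<'E'
from h import *
state();p=arm.read_camera("wrist");w=cloud(p);cv2.imwrite("pics/w2.png",p["color"]);np.savez("w2.npz",w=w,c=p["color"])
pca(w,(475,-229),60,138,152,"neck")
for q in("neck","half_mark","lock_mark","tank","cap"):
    for r in arm.regions_of(p,q)[:1]:
        P=w[r["pixels"]];P=P[~np.isnan(P[:,0])]
        if len(P): print(q,round(r["confidence"],2),np.round(r["location"]),len(P),np.median(P,0),P.min(0),P.max(0))
E
```

```text
{'time_s': np.float64(10.2), 'tcp_pos': array([ 429.141, -264.842,  326.332]), 'tool_rot': array([-2.815,  1.393,  0.003]), 'joint_pos': array([-0.786,  0.217,  1.377,  0.   ,  1.549,  0.134]), 'ft_force': array([-0.689, -0.034, -1.463]), 'finger_gap': np.float64(10.518)}
[[ 0.606 -0.795 -0.001]
 [-0.795 -0.606  0.001]
 [-0.002  0.    -1.   ]]
neck 2007 mean [ 472.536 -227.209  142.827] zmax 146.76377908742217 rect [ 471.7 -227.4] [ 71.3 103.4] 74.23450469970703 axis -0.7348174987825151
neck 0.91 [114. 267.] 1747 [ 472.505 -226.887  144.147] [ 435.484 -256.441    4.806] [ 508.923 -197.827  146.764]
half_mark 0.44 [ 96. 275.] 178 [ 503.693 -234.971  138.379] [ 417.814 -241.342  113.333] [ 521.316 -212.935  140.553]
lock_mark 0.53 [115. 278.] 303 [ 481.878 -254.395  138.468] [ 449.201 -269.868  114.678] [ 495.537 -187.29   142.44 ]
tank 0.75 [ 80. 239.] 29627 [ 490.373 -196.466  114.985] [ 350.485 -335.79    -2.705] [632.364 -45.456 168.122]
cap 0.73 [236. 253.] 8957 [ 438.3   -257.447  321.867] [ 136.88  -495.704   -2.337] [ 460.649 -232.031  357.348]
```

View pics/w2.png

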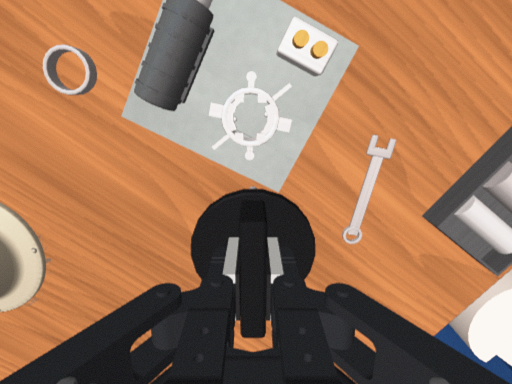

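The neck is in view at (250,117) with its entry pips at (251,77) and (250,156), so its x axis is nearly vertical in the image and already parallel to the held bar. I'll fit the neck and the held disc numerically.

```bash
python3 - <<'E'
from h import *
from scipy.optimize import least_squares
d=np.load("w2.npz");w=d["w"]
def fit(P,R,c0,edge):
    f=lambda c:np.hypot(*(P[:,:2]-c[:2]).T)-R
    return least_squares(f,c0,loss="soft_l1",f_scale=1).x
# neck rim: outer contour of top surface points, angle-binned
c=np.array([472.,-227.])
for _ in range(5):
    r=np.hypot(w[...,0]-c[0],w[...,1]-c[1]);m=(r<34)&(w[...,2]>142.5)&(w[...,2]<149)
    P=w[m];a=np.arctan2(P[:,1]-c[1],P[:,0]-c[0]);b=((a+np.pi)/(2*np.pi)*48).astype(int)
    rr=np.hypot(*(P[:,:2]-c).T)
    E=np.array([P[b==k][np.argmax(rr[b==k])] for k in range(48) if (b==k).any()])
    f=least_squares(lambda q:np.hypot(*(E[:,:2]-q[:2]).T)-q[2],[*c,30],loss="soft_l1").x;c=f[:2]
print("neck",f,"z",np.median(P[:,2]))
# features outside the ring
m=(np.hypot(w[...,0]-c[0],w[...,1]-c[1])>33)&(np.hypot(w[...,0]-c[0],w[...,1]-c[1])<54)&(w[...,2]>128)&(w[...,2]<150)
n,l,s,cc=cv2.connectedComponentsWithStats(m.astype(np.uint8))
for k in range(1,n):
    if s[k,4]>8:
        q=w[l==k];mm=q.mean(0);print(cc[k].round(),s[k,4],mm,"ang",np.arctan2(mm[1]-c[1],mm[0]-c[0]),"rmax",np.hypot(*(q[:,:2]-c).T).max())
pca(w,(440,-257),60,345,360,"bartop")
m=(w[...,2]>318)&(w[...,2]<328)&(np.hypot(w[...,0]-432,w[...,1]+262)<45)
P=w[m]
n,l,s,cc=cv2.connectedComponentsWithStats(m.astype(np.uint8));k=1+np.argmax(s[1:,4]);P=w[l==k]
h=cv2.convexHull(P[:,:2].astype(np.float32))[:,0]
# use hull points on the far (-tool y) half
ty=np.array([-.795,-.606]);hh=h[(h-[430,-264])@ty<0]
print("disc",least_squares(lambda q:np.hypot(*(hh-q[:2]).T)-34,[430,-264],loss="soft_l1").x,len(hh),np.median(P[:,2]))
E
```

```text
neck [ 471.762 -227.479   29.363] z 144.3591325724887
[251.  77.] 97 [ 503.245 -204.658  138.305] ang 0.6272349930907242 rmax 44.423355166766854
[282.  90.] 81 [ 512.788 -237.901  138.42 ] ang -0.24877880883029124 rmax 51.982743031319366
[214. 109.] 130 [ 455.363 -193.387  138.384] ang 2.019128597167944 rmax 42.90777361346743
[285. 124.] 126 [ 488.366 -261.589  138.32 ] ang -1.117775375927528 rmax 43.227562203112484
[219. 142.] 69 [ 430.629 -217.056  138.295] ang 2.8934115540885355 rmax 52.09194502074192
[249. 153.] 79 [ 440.165 -250.254  138.314] ang -2.517030183880391 rmax 44.93457776173468
bartop 4166 mean [ 431.017 -262.546  351.405] zmax 359.9976269338822 rect [ 426.3 -262.7] [59.  35.9] 17.320430755615234 axis 0.650430845163195
disc [ 426.694 -265.75 ] 25 321.30988158537343
```

Request:
{"fn": "step_arm", "kwargs": {
  "slide": [
    [-0.0019,-0.0288,0],
    [-0.0019,-0.0289,0],
    [0,0,0],
    [0,0,0.03],
    [0,0,0.03],
    [0,0,0.03],
    [0,0,0.03],
    [0,0,0.011],
    [0,0,0],
    [0,0,0]
  ],
  "rotation": [
    [0,0,0.025],
    [0,0,0],
    [0,0,0],
    [0,0,0],
    [0,0,0],
    [0,0,0],
    [0,0,0],
    [0,0,0],
    [0,0,0],
    [0,0,0]
  ]
}}

```text
time_s: 11.5
tcp_pos: [473.9, -228.2, 197.7]
tool_rot: [2.795, -1.434, 0.003]
ft_force: [-0.0, 0.5, -0.8]
finger_gap: 11.0
```

```bash
python3 - <<'E'
from h import *
s=state();t=s["tcp_pos"]
p=arm.read_camera("wrist");w=cloud(p)
m=(abs(w[...,2]-t[2]+6)<8)&(np.hypot(w[...,0]-t[0],w[...,1]-t[1])<45)
n,l,st,cc=cv2.connectedComponentsWithStats(m.astype(np.uint8));k=1+np.argmax(st[1:,4]);P=w[l==k]
A=np.c_[P[:,:2]-t[:2],np.ones(len(P))];print("plane",np.linalg.lstsq(A,P[:,2],rcond=None)[0],len(P))
R=Rn.from_rotvec(s["tool_rot"]).as_matrix();q=(P-t)@R
print("disc toolframe min",q.min(0),"max",q.max(0))
p=arm.read_camera("scene");c=p["color"];cv2.imwrite("pics/s3.png",cv2.resize(c[120:220,120:250],(780,600),interpolation=cv2.INTER_CUBIC))
E
```

```text
{'time_s': np.float64(11.5), 'tcp_pos': array([ 473.937, -228.249,  197.721]), 'tool_rot': array([ 2.795, -1.434,  0.003]), 'joint_pos': array([-0.672,  0.342,  1.548, -0.   ,  1.25 ,  0.276]), 'ft_force': array([-0.049,  0.521, -0.81 ]), 'finger_gap': np.float64(10.957)}
[[ 0.583 -0.812  0.002]
 [-0.812 -0.583 -0.001]
 [ 0.002 -0.001 -1.   ]]
plane [ -0.01   -0.01  192.707] 5337
disc toolframe min [-34.168 -31.439  -1.905] max [32.436 19.482 12.267]
```

View pics/s3.png

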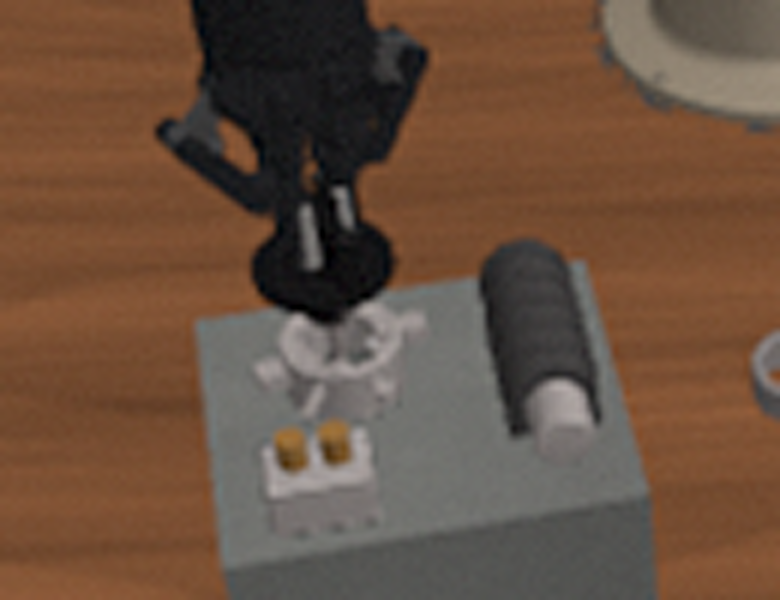

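The scene crop shows the dipstick inside the neck mouth at about (340,340), with the disc level above it. I'm nudging sideways and lowering in stages.

Request:
{"fn": "step_arm", "kwargs": {
  "slide": [
    [-0.0013,0,0.008],
    [0,0,0.008],
    [0,0,0.004],
    [0,0,0.003],
    [0,0,0.003],
    [0,0,0]
  ],
  "rotation": [
    [0,0,0],
    [0,0,0],
    [0,0,0],
    [0,0,0],
    [0,0,0],
    [0,0,0]
  ]
}}

```text
time_s: 12.2
tcp_pos: [472.6, -226.6, 169.9]
tool_rot: [-2.795, 1.434, 0.001]
ft_force: [-0.1, 0.6, -1.8]
finger_gap: 10.8
```

Request:
{"fn": "step_arm", "kwargs": {
  "slide": [
    [0,0,0.003],
    [0,0,0.003],
    [0,0,0.002],
    [0,0,0.002],
    [0,0,0.001],
    [0,0,0]
  ],
  "rotation": [
    [0,0,0],
    [0,0,0],
    [0,0,0],
    [0,0,0],
    [0,0,0],
    [0,0,0]
  ]
}}

```text
time_s: 12.8
tcp_pos: [473.0, -227.0, 159.3]
tool_rot: [2.795, -1.434, 0.002]
ft_force: [1.6, -2.4, -2.9]
finger_gap: 10.8
```

Request:
{"fn": "step_arm", "kwargs": {
  "slide": [
    [0,0,0.001],
    [0,0,0.001],
    [0,0,0.0005],
    [0,0,0]
  ],
  "rotation": [
    [0,0,0],
    [0,0,0],
    [0,0,0],
    [0,0,0]
  ]
}}

```text
time_s: 13.2
tcp_pos: [473.1, -227.0, 157.6]
tool_rot: [2.795, -1.434, 0.003]
ft_force: [0.4, -1.7, 5.3]
finger_gap: 10.7
```

Request:
{"fn": "step_arm", "kwargs": {
  "slide": [
    [0,0,0.0005],
    [0,0,0.0005],
    [0,0,0],
    [0,0,0]
  ],
  "rotation": [
    [0,0,0],
    [0,0,0],
    [0,0,0],
    [0,0,0]
  ]
}}

```text
time_s: 13.6
tcp_pos: [473.1, -227.0, 157.6]
tool_rot: [2.795, -1.434, 0.003]
ft_force: [-2.1, 0.1, 13.9]
finger_gap: 11.0
```

```bash
cat > chk.py <<'E'
from h import *
s=state();t=s["tcp_pos"]
p=arm.read_camera("wrist");w=cloud(p);cv2.imwrite("pics/wlast.png",p["color"])
m=(abs(w[...,2]-t[2]+5)<5)&(np.hypot(w[...,0]-t[0],w[...,1]-t[1])<45)
n,l,st,cc=cv2.connectedComponentsWithStats(m.astype(np.uint8));k=1+np.argmax(st[1:,4]);P=w[l==k]
A=np.c_[P[:,:2]-t[:2],np.ones(len(P))];print("plane",np.linalg.lstsq(A,P[:,2],rcond=None)[0],np.median(P[:,2]),len(P))
q=(P-t)@Rn.from_rotvec(s["tool_rot"]).as_matrix();print(q.min(0),q.max(0))
m=(abs(w[...,2]-115)<4);print("tank top",np.median(w[...,2][m]))
E
python3 chk.py
```

```text
{'time_s': np.float64(13.6), 'tcp_pos': array([ 473.088, -227.018,  157.608]), 'tool_rot': array([ 2.795, -1.434,  0.003]), 'joint_pos': array([-0.671,  0.381,  1.605, -0.   ,  1.154,  0.277]), 'ft_force': array([-2.138,  0.126, 13.871]), 'finger_gap': np.float64(11.038)}
[[ 0.583 -0.812  0.002]
 [-0.812 -0.583 -0.002]
 [ 0.002 -0.    -1.   ]]
plane [ -0.01   -0.008 152.662] 152.5907066741663 5220
[-34.046 -31.551   0.023] [32.701 19.551 10.002]
tank top 114.58530932370844
```

View pics/wlast.png

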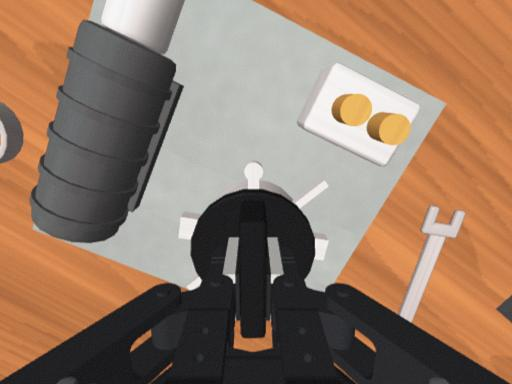

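The cap is seated: the disc top reads 152.6, against 153 expected with the tank top reading 0.4 low, and the push is 14 N. The view shows the fins at (312,193) and the near pip at (253,170), in line with the bar. Next is the clockwise turn.

Request:
{"fn": "step_arm", "kwargs": {
  "slide": [
    [0,0,0],
    [0,0,0],
    [0,0,0],
    [0,0,0],
    [0,0,0],
    [0,0,0]
  ],
  "rotation": [
    [0,0,0.08],
    [0,0,0.08],
    [0,0,0.08],
    [0,0,0.08],
    [0,0,0.08],
    [0,0,0]
  ]
}}

```text
time_s: 14.25
tcp_pos: [472.9, -228.0, 157.6]
tool_rot: [2.451, -1.962, 0.005]
ft_force: [-2.2, -5.8, 12.1]
finger_gap: 10.8
```

Request:
{"fn": "step_arm", "kwargs": {
  "slide": [
    [0,0,0],
    [0,0,0],
    [0,0,0],
    [0,0,0],
    [0,0,0],
    [0,0,0],
    [0,0,0],
    [0,0,0]
  ],
  "rotation": [
    [0,0,0.08],
    [0,0,0.08],
    [0,0,0.08],
    [0,0,0.08],
    [0,0,0.08],
    [0,0,0.07],
    [0,0,0],
    [0,0,0]
  ]
}}

```text
time_s: 15.05
tcp_pos: [472.9, -228.7, 157.7]
tool_rot: [1.929, -2.477, 0.008]
ft_force: [-3.2, -8.1, 10.4]
finger_gap: 11.0
```

```bash
python3 chk.py
```

```text
{'time_s': np.float64(15.05), 'tcp_pos': array([ 472.898, -228.713,  157.699]), 'tool_rot': array([ 1.929, -2.477,  0.008]), 'joint_pos': array([-0.672,  0.381,  1.604, -0.003,  1.152,  1.147]), 'ft_force': array([-3.221, -8.076, 10.402]), 'finger_gap': np.float64(10.984)}
[[-0.245 -0.97   0.002]
 [-0.97   0.245 -0.005]
 [ 0.005 -0.003 -1.   ]]
plane [ -0.011  -0.003 152.7  ] 152.66582515650651 5215
[-33.246 -31.275   0.062] [33.474 19.985 10.144]
tank top 114.54672908508303
```

View pics/wlast.png

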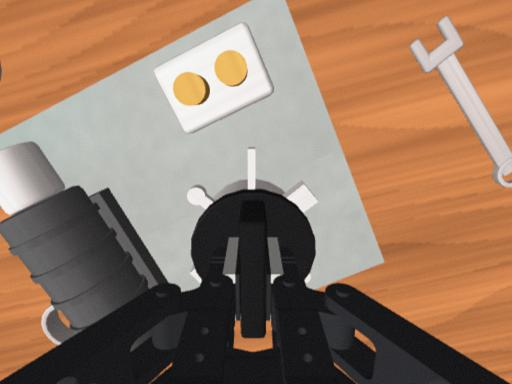

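The bar now points straight at the fin, which is in line at (252,165). The yaw error is about 0.001 rad and the disc is still at rim height. I'll relieve the small side load, press down slightly and hand in.

Request:
{"fn": "step_arm", "kwargs": {
  "slide": [
    [0.0006,0,0.0003],
    [0.0006,0,0.0003],
    [0,0,0],
    [0,0,0],
    [0,0,0],
    [0,0,0]
  ],
  "rotation": [
    [0,0,0],
    [0,0,0],
    [0,0,0],
    [0,0,0],
    [0,0,0],
    [0,0,0]
  ]
}}

```text
time_s: 15.7
tcp_pos: [472.9, -228.9, 157.6]
tool_rot: [1.931, -2.478, 0.006]
ft_force: [-3.3, -3.0, 17.3]
finger_gap: 11.1
```

```bash
python3 chk.py && python3 -c "
from station import arm
s=arm.sense();print(s['ft_force'],s['finger_gap'],s['dq'])
if 3<s['ft_force'][2]<35: print(arm.close_job())"
```

```text
{'time_s': np.float64(15.7), 'tcp_pos': array([ 472.89 , -228.871,  157.583]), 'tool_rot': array([ 1.931, -2.478,  0.006]), 'joint_pos': array([-0.673,  0.381,  1.604, -0.001,  1.152,  1.145]), 'ft_force': array([-3.331, -2.964, 17.262]), 'finger_gap': np.float64(11.085)}
[[-0.244 -0.97   0.002]
 [-0.97   0.244 -0.003]
 [ 0.003 -0.003 -1.   ]]
plane [ -0.012   0.    152.618] 152.55159702091754 5219
[-33.159 -31.131   0.074] [33.364 20.048 10.102]
tank top 114.54557078051491
[-2.50191385 -2.89627468 17.21421267] 10.726194953044173 [-0.00063425  0.00062345  0.00037969 -0.00179498 -0.00037223  0.00051614]
the job is handed in; nothing more can be done
None
```

I pulled the cap from the drip cup, seated it in the filler neck through the entry slots, and turned it clockwise 0.87 rad to the half-turn mark. I handed the job in at about 15.8 s, still gripping the cap at a 60 N setting and pressing down with about 17 N.

**Last checks:**
- **Height:** the disc top read 152.6 mm against 153 mm expected. The tank top read about 0.45 mm low in the same picture, so the cap is flat on the rim.
- **Tilt:** about 0.012 rad (limit 0.07).
- **Turn:** the bar is about 0.001 rad off the measured half-turn fins (limit 0.24). It stayed about 0.87 rad short of the lock.
- **Motion:** the joints were at rest.
- **Bystanders:** I saw nothing moved in the last pictures, but I did not measure every bystander again.

**Unsettled:** two measurements of where the cap sits along the jaws disagreed by about 2 mm. I used a value in between. A side load of up to about 9 N built up during the turn, and I eased it to about 4 N before handing in. The cap's centring on the neck was therefore not measured directly. The play in the neck should keep it to about 2.5 mm (limit 5 mm).

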